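Fetch the hemmed-in bearing from the stock tray

ROBOT

A 7-joint arm with a two-finger parallel gripper is mounted at the origin on a cart in front of the work surface, level with it; the furniture and walls round the work are solid. World frame = base frame: x ahead of the robot, y to its left, z up, the work surface at z = 0. Lengths are in m, angles in rad, forces in N, time in s.
With the tool pointing down it reaches from about 0.425 to 0.95 m from the base axis. Payload 4.7 kg.
Tool frame: the origin (TCP) lies midway between the tips of the shut fingers; the grasp point (between the pads) lies robot.grip_depth behind it (robot.grip_depth is the distance from the TCP to the grasp point, in m); y points along the fingers, z is the direction in which the jaws open and shut, and the axes are right-handed (so a half turn about y gives the same grasp; the last joint's range is limited). The gripper opens to 87 mm and grips with 3 to 60 N. Pads are 19 mm wide; open, the fingers measure 117 mm over their backs; the gripper's body (75 mm by 190 mm) begins 51 mm behind the grasp point.
Start: joints at [-1.151, 0.469, -0.049, 1.532, 0.024, 1.141, -0.082], TCP at [0.293, 0.608, 0.223] pointing down, gripper open.
Joint ranges: [-2.59, 2.59], [-0.33, 1.99], [-1.39, 1.29], [0.1, 2.45], [-1.04, 4.18], [0.21, 1.99], [-2.66, 2.66]. Speed limits (rad/s): [2.57, 2.57, 3.14, 3.14, 3.14, 3.14, 3.14].

INTERFACE

Orientations are given as a unit quaternion [x, y, z, w].
In Python, from bench import robot gives the robot as it stands. The module is installed in compiled form; this text tells all that it offers.
- The arm moves only by the tool arm_command, never from a script. Its argument "targets" is a list of rows, each a list of 5 numbers: the opening, from -1 (shut) to 1 (fully open), then the shift along the tool's x, y, z in cm, then the turn about the tool's y in rad. A call has 1 to 12 rows; each row shifts and turns the commanded pose from where the row before left it, along the tool's axes as they then stand; what a row does not reach is not made up. A row lasts 1/12 s, in which the tool goes at most 41.7 mm and 7.16 degrees, less where a joint would pass 70% of its speed; a pose out of reach is approached as far as the arm can. A call with a gripper value outside its range is refused whole. The fingers move at their own pace and stop on an object; the grip force is fixed at half the most. Time passes only in rows, so rows that do not move let the fingers close. It gives the time, the measured TCP pose, the force and the opening at its end, in the units of the state.
- robot.state(): the state, without advancing time (a new reading comes with each control period).
- robot.get_image(name): name is "scene" or "side" or "wrist"; returns a dict with "frame" (480x640x3 uint8, red, green, blue), "range_z" (480x640 float32, m along the optical axis (not along the pixel's ray), 0 where there is no reading), "mtx" (3x3 intrinsics, pixels), "eye" and "orientation" of the camera in the world; the wrist camera has in their place "hand_eye" (4x4, takes a point from camera to tool coordinates, whose origin is the TCP and whose axes are the tool frame's). Camera axes: x right, y down, z forward; pixel columns grow to the right and rows downward; lengths in m; the calibration is good to about 2 mm. A picture is of the moment at which its call begins: read the wrist's pose just before it.
- robot.hand_in(): hands the job in, once; it reports no verdict.
The state is a dict: "time_s": time; "q": joint angles; "qvel": joint speeds; "tau": joint torques, N m; "position": TCP position; "eef_rot": TCP orientation; "contact_force": force on the tool from outside, world axes, zero at the start; "ft_torque": the same for the moment, N m; "grip_width": finger opening in m.
Only numpy, scipy, OpenCV 4.12 (cv2) and the standard library are available. Lean on these libraries where they do the work, as an engineer would, in place of code of your own. Each camera call takes 0.05 s, during which the arm holds its last target. There are 200 camera calls.

TASK

Fetch the bearing that is hemmed in at the back of the grey stock tray: first clear the grease tub and the small carton out of the way, both standing upright and wholly on the blue side board, and only then lay the bearing flat in the middle of the green order tray. After that put the tub back upright on the middle of its yellow pad and the carton back upright, in the middle of its red pad and square to it. Leave the bottle and the relay that stand behind the work alone.

Things in the scene. Friction and masses are not known exactly. Their poses are not given: they have to be found in the camera images.
- tub: Round grease tub, white with a blue press-on lid, solid, 68 mm diameter, 53 mm high, about 0.16 kg; origin at the centre of its underside, z up. Stands on the yellow pad at the start, about 10 mm from the bearing beside it; pinch it from above along the stock tray's x axis (about 40 mm is free behind it, and nothing in front).
- carton: Small brown printed carton, 64 x 63 mm, 63 mm high, about 0.12 kg; origin at the centre of its underside, x and y square to its sides, z up. Stands on the red pad at the start, about 9 mm from the bearing beside it, its x axis within 0.06 rad of the stock tray's; pinch it along the stock tray's x axis.
- bearing: Steel ball bearing lying flat, outer diameter 62 mm, 16 mm thick, 0.3 kg; origin at the centre of its underside. Lies on the stock tray's floor between and a little behind tub and carton, 13 mm from the tray's back wall, so that it can be pinched across its outer ring only along the tray's y axis, once tub and carton are gone.
- tub_pad: Yellow pad, a disc of 76 mm diameter and 2 mm thick with a 40 mm wide tab toward the front of the stock tray, fixed on the tray's floor; origin at the disc's centre, on its underside (the floor of the stock tray). x points to the back of the stock tray. The tub stands 2 mm above this origin. It is the left or the right of the two pads.
- box_pad: Red pad, a square of 72 x 72 mm, 2 mm thick, with a 40 mm wide tab toward the front of the stock tray, fixed on the tray's floor; origin at the square's centre, on its underside (the floor of the stock tray); the carton stands 2 mm above it. x points to the back of the stock tray, x and y are square to the pad's sides.
- stock_tray: Grey sheet metal tray on a plinth, fixed, 145 mm (x) by 250 mm (y), its floor 24 mm above the worktop; walls 4 mm thick that rise 26 mm above the floor at the back (+x) and both sides, open at the front (-x). Origin at the centre of its underside on the worktop. The pads' origins are at x = -3 mm, y = +72 and -72 mm in its frame, the bearing starts near x = 25 mm, y = 0.
- side_board: Blue board lying to the left or right of the stock tray, fixed, 240 mm (x) by 150 mm (y), 24 mm thick (its flat top is 24 mm above the worktop); origin at the centre of its underside on the worktop.
- order_tray: Low green open tray on a solid foot on the other side of the stock tray, fixed, 160 x 160 mm outside; its inner floor is 24 mm above the worktop, its walls are 4 mm thick and rise 10 mm above that floor; origin at the centre of its underside on the worktop.
- bottle: Small dark bottle with a white pointed cap, 38 mm diameter, 118 mm high, standing behind the work; a bystander, leave it alone. Origin at the centre of its underside.
- relay: Grey plug-in relay, 29 x 29 x 39 mm, standing behind the work on the left; a bystander, leave it alone. Origin at the centre of its underside.

How it is judged:
On the way, in this order (a step that is already met when the one before it is completed fails the run):
1. tub and carton both stand released, upright and wholly on the side board, while the bearing still lies where it was (x of tub in the frame of side_board between -0.09 and 0.09 m and y of tub in the frame of side_board between -0.046 and 0.046 m and z of each of tub, carton in the frame of side_board below 0.031 m and angle between each of tub, carton's own z axis and vertical below 0.1 rad and linear speed of each of tub, carton below 0.02 m/s and angular speed of each of tub, carton below 0.3 rad/s and contact force between the fingers and tub below 0.3 N and x of carton in the frame of side_board between -0.09 and 0.09 m and y of carton in the frame of side_board between -0.046 and 0.046 m and contact force between the fingers and carton below 0.3 N and distance of bearing from where it was at the start of the episode below 0.015 m), for 0.2 s.
2. the bearing lies released, flat, in the middle of the order tray, while tub and carton still stand on the side board (horizontal distance between bearing and order_tray below 0.015 m and z of bearing in the frame of order_tray below 0.03 m and angle between bearing's own z axis and vertical below 0.08 rad and linear speed of each of bearing, tub, carton below 0.02 m/s and angular speed of each of bearing, tub, carton below 0.3 rad/s and contact force between the fingers and bearing below 0.3 N and x of tub in the frame of side_board between -0.09 and 0.09 m and y of tub in the frame of side_board between -0.046 and 0.046 m and z of each of tub, carton in the frame of side_board below 0.031 m and angle between each of tub, carton's own z axis and vertical below 0.1 rad and contact force between the fingers and tub below 0.3 N and x of carton in the frame of side_board between -0.09 and 0.09 m and y of carton in the frame of side_board between -0.046 and 0.046 m and contact force between the fingers and carton below 0.3 N), for 0.2 s.
At the end, for the whole second after the job is handed in: The bearing lies flat on the order tray's floor within 15 mm of its middle; the tub stands upright on the yellow pad and the carton upright on the red pad, each within 13 mm of the pad's centre, the carton square to its pad within 0.2 rad (any quarter turn will do); all released and at rest (horizontal distance between bearing and order_tray below 0.015 m and z of bearing in the frame of order_tray below 0.03 m and angle between each of bearing, tub, carton's own z axis and vertical below 0.08 rad and linear speed of each of bearing, tub, carton below 0.02 m/s and angular speed of each of bearing, tub, carton below 0.3 rad/s and contact force between the fingers and bearing below 0.3 N and horizontal distance between tub and tub_pad below 0.013 m and z of tub in the frame of tub_pad below 0.007 m and contact force between the fingers and tub below 0.3 N and horizontal distance between carton and box_pad below 0.013 m and z of carton in the frame of box_pad below 0.007 m and contact force between the fingers and carton below 0.3 N and (angle between the x axis of carton and the x axis of box_pad, either way round below 0.2 rad or angle between the x axis of carton and the y axis of box_pad, either way round below 0.2 rad)); the robot touches nothing.
It fails at once if the bottle or the relay is disturbed (moved more than 20 mm) (distance of any of bottle, relay from where it was at the start of the episode above 0.02 m).
It also fails if it takes over 125 s, if anything falls off the work surface, if the arm or the gripper's body presses on something with over 40 N, if the wrist force passes 120 N, or if a joint passes its speed limit or range.

## Working session

There is one attempt and no reset: what is moved stays moved. The work goes in short steps, Python scripts to look and compute and a tool call to move; the robot and the scene stay as the last step left them, time stands still between calls to the robot, and variables do not carry over. Pictures are saved under pics/ and viewed, about 12 in all and at most 16, crops included, and the job is handed in when it is done.

Besides the shell and the picture viewer there is one more tool, called by a JSON object that holds its "fn" and its "kwargs". arm_command: Moves the arm, as the interface text tells. Its arguments: {"type":"object","properties":{"targets":{"type":"array"}},"required":["targets"]}

```bash
mkdir -p pics; cat > h.py <<'E'
import numpy as np, cv2
from bench import robot
from scipy.spatial.transform import Rotation as R
def cam(name):
    s=robot.state(); d=robot.get_image(name)
    if 'hand_eye' in d:
        T=np.eye(4);T[:3,:3]=R.from_quat(s['eef_rot']).as_matrix();T[:3,3]=s['position'];T=T@np.array(d['hand_eye'])
        d['Rm'],d['o']=T[:3,:3],T[:3,3]
    else:
        o=np.array(d['orientation']);d['Rm']=R.from_quat(o).as_matrix() if o.size==4 else o;d['o']=np.array(d['eye'])
    return d
def cloud(d):
    z=d['range_z'];v,u=np.mgrid[:480,:640];K=d['mtx']
    p=np.stack([(u-K[0,2])/K[0,0]*z,(v-K[1,2])/K[1,1]*z,z],-1)@d['Rm'].T+d['o'];p[z<=0]=np.nan;return p
def ray(d,u,v,h):
    K=d['mtx'];r=d['Rm']@np.array([(u-K[0,2])/K[0,0],(v-K[1,2])/K[1,1],1]);return d['o']+r*(h-d['o'][2])/r[2]
def save(d,n): cv2.imwrite('pics/'+n+'.png',d['frame'][:,:,::-1])
E
python3 - <<'E'
from h import *
s=robot.state();print(s,robot.grip_depth)
print(R.from_quat(s['eef_rot']).as_matrix().round(3))
for n in('scene','side'):
    d=cam(n);save(d,n);p=cloud(d);np.save(n+'.npy',p);np.save(n+'_f.npy',d['frame']);print(n,d['o'],d['Rm'].round(2).tolist(),np.isfinite(p[...,0]).mean())
im=np.hstack([cv2.imread('pics/scene.png'),cv2.imread('pics/side.png')]);
E
```

```text
{'time_s': 0.0, 'q': array([-1.15091395,  0.46945707, -0.04857814,  1.53369385,  0.0241109 ,
        1.14098002, -0.08230046]), 'qvel': array([-6.42802943e-05,  1.02668134e-04, -1.91089705e-03,  2.22456532e-03,
        7.70629594e-04, -6.39990358e-05,  3.09572273e-04]), 'tau': array([-3.91668382e-04, -5.07960749e+01, -8.12220108e-02, -2.36160117e+01,
       -6.14908431e-02,  3.74403549e-02,  1.58538692e-04]), 'position': array([0.29260545, 0.60762059, 0.22148887]), 'eef_rot': array([ 0.69005996, -0.15745606,  0.15721019, -0.68870153]), 'contact_force': array([ 0.63295683,  0.09667484, -0.77790631]), 'ft_torque': array([0.00605509, 0.02153131, 0.00213954]), 'grip_width': 0.08715889095420161} 0.0187
[[ 0.901 -0.001  0.434]
 [-0.434 -0.002  0.901]
 [ 0.    -1.    -0.002]]
scene [-0.15755095  0.56678946  0.578378  ] [[-0.58, -0.41, 0.71], [-0.82, 0.27, -0.51], [0.02, -0.87, -0.49]] 0.9623860677083333
side [ 0.50535836 -0.95834112  0.77758041] [[0.99, -0.05, 0.1], [-0.1, -0.6, 0.79], [0.02, -0.79, -0.61]] 0.8955045572916667
```

View pics/scene.png

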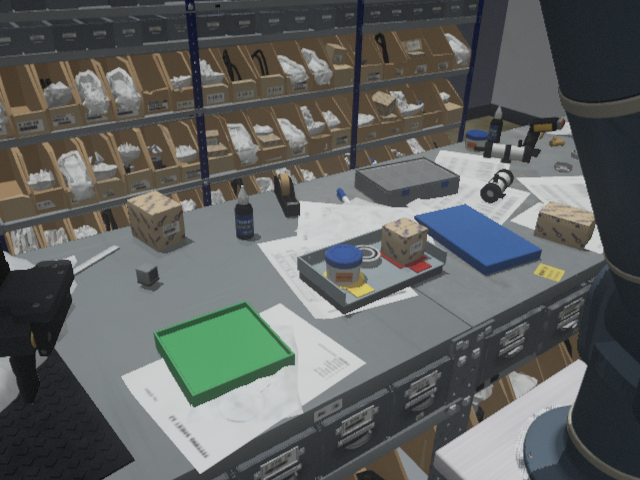

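View pics/side.png

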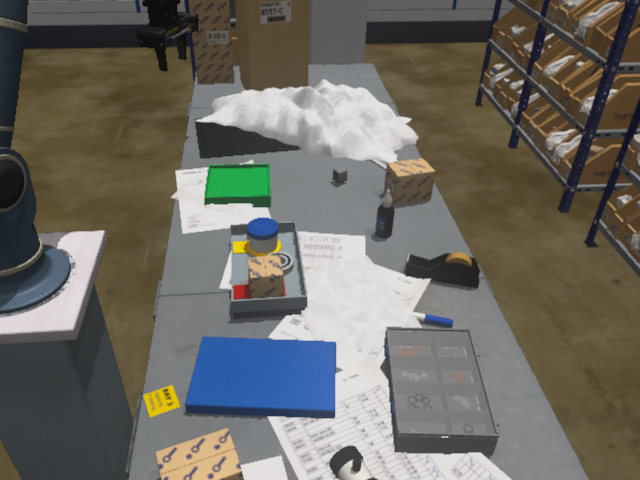

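The scene view shows the tub (345,262) left and the carton (404,242) right in the grey tray, with the bearing (368,254) between them. The blue board (477,236) is on the right and the green tray (224,350) on the left. The bottle (244,215) and relay (148,275) stand behind. The side view agrees.

```bash
cat > m.py <<'E'
from h import *
def mask(f,lo,hi): return cv2.inRange(cv2.cvtColor(f,cv2.COLOR_RGB2HSV),lo,hi)>0
def rect(p,m,z0,z1):
    m=m&(p[...,2]>z0)&(p[...,2]<z1)
    n,l,st,_=cv2.connectedComponentsWithStats(m.astype('uint8'));
    if n<2: return None
    m=l==1+np.argmax(st[1:,4]);q=p[m]
    (c,w,a)=cv2.minAreaRect((q[:,:2]*1000).astype('float32'));return np.round(c,1),np.round(w,1),round(a,1),q[:,2].mean().round(4),m.sum()
E
python3 - <<'E'
from m import *
for n in('scene','side'):
    p=np.load(n+'.npy');f=np.load(n+'_f.npy');print(n)
    blue=mask(f,(105,150,60),(125,255,255));
    print('board',rect(p,blue,.015,.03)); print('lid',rect(p,blue,.07,.09))
    print('green',rect(p,mask(f,(50,120,40),(80,255,255)),.015,.045))
    g=mask(f,(50,120,40),(80,255,255)); print('green floor',rect(p,g,.015,.027))
    print('yellow',rect(p,mask(f,(20,150,100),(35,255,255)),.02,.035))
    print('red',rect(p,mask(f,(0,150,100),(8,255,255)),.02,.035))
    x=p[...,0];y=p[...,1]
    b=(x>.4)&(x<.75)&(y>-.2)&(y<.25)
    print('carton top',rect(p,mask(f,(8,40,60),(22,255,255))&b,.083,.095))
    print('tray wall tops',rect(p,b,.046,.054))
    q=p[(p[...,2]>.1)&(p[...,2]<.13)&(x>.55)&(x<1)&(y>-.1)&(y<.5)];print('bottle',np.median(q,0),len(q))
    q=p[(p[...,2]>.03)&(p[...,2]<.045)&(x>.6)&(x<1)&(y>.3)&(y<.6)];print('relay?',np.median(q,0),len(q))
E
```

```text
scene
board (array([ 843.7, -207.5]), array([7.4, 0. ]), 143.1, np.float64(0.0155), np.int64(2))
lid (array([509.2,  25.1]), array([0., 0.]), 0.0, np.float64(0.0764), np.int64(1))
green (array([470.2, 306.6]), array([156.8, 127.5]), 88.6, np.float64(0.0228), np.int64(3346))
green floor (array([470.1, 303.7]), array([151. , 127.5]), 88.6, np.float64(0.0227), np.int64(3321))
yellow None
red (array([ 457.1, -109.5]), array([20. , 35.9]), 7.6, np.float64(0.0245), np.int64(102))
carton top (array([ 508.9, -109.5]), array([64.5, 65.8]), 4.3, np.float64(0.0863), np.int64(386))
tray wall tops (array([526.,  80.]), array([ 66. , 159.8]), 63.9, np.float64(0.0479), np.int64(200))
bottle [0.78300034 0.09478219 0.10580375] 50
relay? [0.71814507 0.33715445 0.03649486] 272
side
board (array([ 500.9, -312.7]), array([151.9, 237.9]), 82.0, np.float64(0.0232), np.int64(9729))
lid (array([508.8,  34.9]), array([64.6, 64. ]), 29.6, np.float64(0.0771), np.int64(433))
green (array([456. , 304.2]), array([172.9, 159.1]), 89.3, np.float64(0.0241), np.int64(2207))
green floor (array([454.1, 316. ]), array([149.3, 152.6]), 88.8, np.float64(0.0228), np.int64(1747))
yellow (array([476.6,  22. ]), array([52. , 83.8]), 46.0, np.float64(0.0251), np.int64(246))
red (array([ 459.9, -109.3]), array([21.9, 40.1]), 0.6, np.float64(0.0251), np.int64(147))
carton top (array([ 510.2, -111.7]), array([61.5, 66.6]), 3.6, np.float64(0.0871), np.int64(640))
tray wall tops (array([514.7, -37.4]), array([143.4, 255.6]), 0.3, np.float64(0.0486), np.int64(373))
bottle [0.78590123 0.08710701 0.10721926] 48
relay? [0.77721304 0.50750327 0.03767602] 1109
```

{"fn": "arm_command", "kwargs": {"targets": [[1, 2.6, -0.4, -2.7, 0], [1, 2.6, -0.4, -2.7, 0], [1, 2.6, -0.4, -2.7, 0], [1, 2.6, -0.4, -2.7, 0], [1, 2.6, -0.4, -2.7, 0], [1, 2.6, -0.4, -2.7, 0], [1, 2.6, -0.4, -2.7, 0], [1, 2.6, -0.4, -2.7, 0], [1, 2.6, -0.4, -2.7, 0], [1, 2.6, -0.4, -2.7, 0], [1, 2.6, -0.4, -2.7, 0], [1, 2.6, -0.4, -2.7, 0]]}}

```text
time_s: 1.1
position: [0.4333, 0.1789, 0.2705]
eef_rot: [-0.689, 0.157, -0.157, 0.689]
contact_force: [0.8, -0.0, -0.2]
grip_width: 0.087
```

{"fn": "arm_command", "kwargs": {"targets": [[1, 2.6, -0.4, -2.7, 0], [1, 2.6, -0.4, -2.7, 0], [1, 2.6, -0.4, -2.7, 0], [1, 2.6, -0.4, -2.7, 0], [1, 2.6, -0.4, -2.7, 0], [1, 2.6, -0.4, -2.7, 0], [1, 0, 0, 0, 0], [1, 0, 0, 0, 0]]}}

```text
time_s: 1.77
position: [0.5037, -0.035, 0.2944]
eef_rot: [0.689, -0.159, 0.159, -0.689]
contact_force: [0.3, 1.0, -0.4]
grip_width: 0.087
```

{"fn": "arm_command", "kwargs": {"targets": [[1, 0, 0, 0, 0.12], [1, 0, 0, 0, 0.12], [1, 0, 0, 0, 0.12], [1, 0, 0, 0, 0.12], [1, 0, 0, 0, 0.12], [1, 0, 0, 0, 0.12], [1, 0, 0, 0, 0.12], [1, 0, 0, 0, 0.12], [1, 0, 0, 0, 0.12], [1, 0, 0, 0, 0.04], [1, 0, 0, 0, 0], [1, 0, 0, 0, 0]]}}

```text
time_s: 2.77
position: [0.5032, -0.0312, 0.2941]
eef_rot: [0.502, -0.499, 0.498, -0.501]
contact_force: [-0.2, 0.6, 0.4]
grip_width: 0.0868
```

```bash
python3 - <<'E'
from m import *
s=robot.state();print(s['position'],s['q'].round(2),R.from_quat(s['eef_rot']).as_matrix().round(3).tolist())
d=cam('wrist');save(d,'w1');p=cloud(d);np.save('w1.npy',p);np.save('w1_f.npy',d['frame']);f=d['frame']
print(d['o'],np.isfinite(p[...,0]).mean())
x=p[...,0];y=p[...,1]
blue=mask(f,(105,150,60),(125,255,255))
print('board',rect(p,blue,.015,.03)); print('lid',rect(p,blue,.07,.09))
print('carton top',rect(p,(x>.4)&(x<.6)&(y>-.2)&(y<-.05),.083,.095))
print('bearing',rect(p,(x>.48)&(x<.575)&(y>-.075)&(y<0),.033,.046))
print('tray wall tops',rect(p,(x>.4)&(x<.62)&(y>-.2)&(y<.12),.046,.054))
print('yellow',rect(p,mask(f,(20,150,100),(35,255,255)),.02,.035))
print('red',rect(p,mask(f,(0,150,100),(8,255,255)),.02,.035))
E
```

```text
[ 0.50322237 -0.03121259  0.29412642] [-0.44  0.12  0.46  1.85 -0.06  1.18  0.05] [[0.006, -0.001, 1.0], [-1.0, 0.001, 0.006], [-0.001, -1.0, -0.001]]
[0.502578   0.03730532 0.4565387 ] 0.9947330729166667
board (array([ 474.4, -244.3]), array([ 47.6, 177.2]), 89.7, np.float64(0.0241), np.int64(2390))
lid (array([498.8,  52.8]), array([57.5, 26.9]), 40.5, np.float64(0.0783), np.int64(1414))
carton top (array([ 509.6, -100. ]), array([62.2, 46.2]), 2.0, np.float64(0.0881), np.int64(2772))
bearing (array([538.6, -34.6]), array([61.1, 60.7]), 89.9, np.float64(0.0395), np.int64(2085))
tray wall tops (array([563.3,   7. ]), array([123. , 269.2]), 32.4, np.float64(0.0496), np.int64(1669))
yellow (array([459.2,  35.9]), array([39. , 28.6]), 89.6, np.float64(0.0262), np.int64(980))
red (array([ 459.8, -117.9]), array([18.8, 25.7]), 89.8, np.float64(0.0262), np.int64(272))
```

View pics/w1.png

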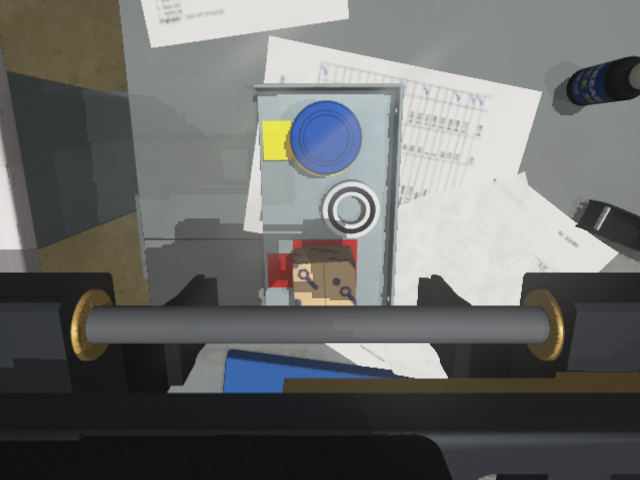

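Wrist view: tub at (326,137), bearing (351,209), carton (324,277), with the tray square to the world axes and matching the other cameras. I'll start with the carton.

{"fn": "arm_command", "kwargs": {"targets": [[1, 2.7, 0, 0.2, 0], [1, 2.6, 0, 0.2, 0], [1, 2.6, 0, 0.2, 0], [1, 0, 2.5, 0, 0], [1, 0, 2.5, 0, 0], [1, 0, 2.5, 0, 0], [1, 0, 2.5, 0, 0], [1, 0, 2.5, 0, 0], [1, 0, 0, 0, 0], [1, 0, 0, 0, 0]]}}

```text
time_s: 3.65
position: [0.5091, -0.1113, 0.1689]
eef_rot: [0.501, -0.5, 0.499, -0.5]
contact_force: [-0.2, 0.3, -0.0]
grip_width: 0.0868
```

{"fn": "arm_command", "kwargs": {"targets": [[1, 0, 2.5, 0, 0], [1, 0, 2.5, 0, 0], [1, 0, 2, 0, 0], [1, 0, 2, 0, 0], [1, 0, 1.5, 0, 0], [1, 0, 1.5, 0, 0], [1, 0, 1, 0, 0], [1, 0, 0, 0, 0], [1, 0, 0, 0, 0]]}}

```text
time_s: 4.4
position: [0.5107, -0.1118, 0.0404]
eef_rot: [-0.5, 0.499, -0.5, 0.501]
contact_force: [1.2, 0.6, 0.3]
grip_width: 0.0869
```

{"fn": "arm_command", "kwargs": {"targets": [[-1, 0, 0, 0, 0], [-1, 0, 0, 0, 0], [-1, 0, 0, 0, 0], [-1, 0, 0, 0, 0], [-1, 0, 0, 0, 0], [-1, 0, 0, 0, 0], [-1, 0, 0, 0, 0], [-1, 0, -0.5, 0, 0], [-1, 0, -1, 0, 0], [-1, 0, -1.5, 0, 0], [-1, 0, -2, 0, 0], [-1, 0, -2, 0, 0]]}}

```text
time_s: 5.4
position: [0.5091, -0.1118, 0.1103]
eef_rot: [0.501, -0.5, 0.499, -0.5]
contact_force: [-0.2, -0.5, -1.1]
grip_width: 0.064
```

{"fn": "arm_command", "kwargs": {"targets": [[-1, 0, -1, 0, 0], [-1, 2, 0, 0.5, 0], [-1, 3, 0, 0.7, 0], [-1, 3, 0, 0.7, 0], [-1, 3, 0, 0.7, 0], [-1, 3, 0, 0.7, 0], [-1, 3, 0, 0.7, 0], [-1, 2, 0, 0.5, 0], [-1, 2, 0, 0.5, 0], [-1, 0, 0, 0, 0], [-1, 0, 0, 0, 0]]}}

```text
time_s: 6.32
position: [0.5594, -0.3227, 0.1191]
eef_rot: [-0.5, 0.5, -0.5, 0.5]
contact_force: [-0.4, 0.8, -1.8]
grip_width: 0.0639
```

```bash
python3 - <<'E'
from m import *
s=robot.state();print(s['position'])
d=cam('wrist');save(d,'w2');p=cloud(d);f=d['frame']
blue=mask(f,(105,150,60),(125,255,255))
print('board',rect(p,blue,.015,.03)); print('lid',rect(p,blue,.07,.09))
d=cam('side');save(d,'s2');p=cloud(d);f=d['frame']
print('red',rect(p,mask(f,(0,150,100),(8,255,255)),.02,.035))
print('board',rect(p,mask(f,(105,150,60),(125,255,255)),.015,.03))
d=cam('scene');p=cloud(d);f=d['frame']
print('red',rect(p,mask(f,(0,150,100),(8,255,255)),.02,.035))
E
```

```text
[ 0.55944374 -0.32273645  0.11911838]
board (array([ 499.5, -304.1]), array([135.6, 238.2]), 81.5, np.float64(0.0242), np.int64(41345))
lid None
red (array([ 449.1, -108.3]), array([ 0.3, 33.3]), 0.3, np.float64(0.0248), np.int64(13))
board (array([ 501.3, -311.1]), array([154.4, 236.5]), 82.4, np.float64(0.0231), np.int64(7625))
red (array([ 492.9, -108.9]), array([93.8, 69.9]), 1.4, np.float64(0.0244), np.int64(473))
```

View pics/s2.png

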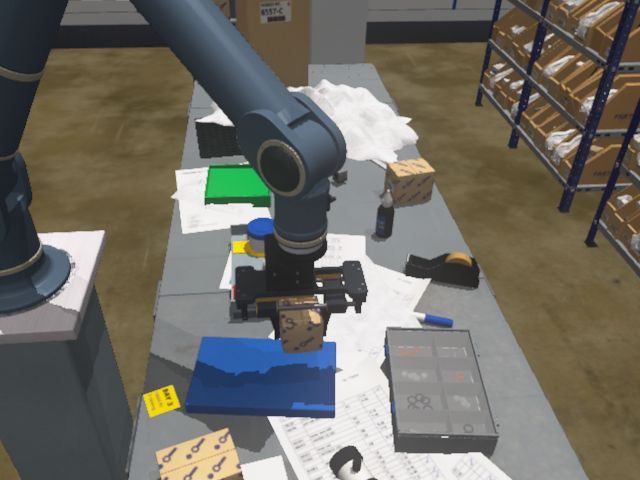

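Side view: the carton is held at (302,325), clear over the back half of the board. Lowering it now.

{"fn": "arm_command", "kwargs": {"targets": [[-1, 0, 2, 0, 0], [-1, 0, 2, 0, 0], [-1, 0, 1.5, 0, 0], [-1, 0, 1, 0, 0], [-1, 0, 0.7, 0, 0], [-1, 0, 0.5, 0, 0], [-1, 0, 0.3, 0, 0], [-1, 0, 0, 0, 0], [-1, 0, 0, 0, 0]]}}

```text
time_s: 7.22
position: [0.5606, -0.3218, 0.0401]
eef_rot: [-0.5, 0.499, -0.5, 0.501]
contact_force: [0.6, 0.4, -0.7]
grip_width: 0.0638
```

{"fn": "arm_command", "kwargs": {"targets": [[-1, 0, 0.15, 0, 0], [-1, 0, 0, 0, 0], [1, 0, 0, 0, 0], [1, 0, 0, 0, 0], [1, 0, 0, 0, 0], [1, 0, 0, 0, 0], [1, 0, -1, 0, 0], [1, 0, -2.5, 0, 0], [1, 0, -2.5, 0, 0], [1, 0, -2.5, 0, 0], [1, 0, -2.5, 0, 0]]}}

```text
time_s: 8.13
position: [0.5601, -0.3218, 0.15]
eef_rot: [-0.5, 0.499, -0.5, 0.5]
contact_force: [0.3, 0.7, 0.8]
grip_width: 0.0868
```

{"fn": "arm_command", "kwargs": {"targets": [[1, -2, 0, -0.4, 0], [1, -3, 0, -0.4, 0], [1, -3, 0, -0.4, 0], [1, -3.5, 0, -0.5, 0], [1, -3.5, 0, -0.5, 0], [1, -3.5, 0, -0.5, 0], [1, -3.5, 0, -0.5, 0], [1, -3.5, 0, -0.5, 0], [1, -3.2, 0, -0.4, 0], [1, -3, 0, -0.4, 0], [1, -2, 0, -0.3, 0], [1, -2, 0, -0.3, 0]]}}

```text
time_s: 9.13
position: [0.5083, 0.037, 0.1489]
eef_rot: [-0.5, 0.499, -0.499, 0.501]
contact_force: [0.4, 0.5, 0.0]
grip_width: 0.0871
```

{"fn": "arm_command", "kwargs": {"targets": [[1, 0, 0, 0, 0], [1, 0, 2.5, 0, 0], [1, 0, 2.5, 0, 0], [1, 0, 2, 0, 0], [1, 0, 1.5, 0, 0], [1, 0, 1, 0, 0], [1, 0, 1, 0, 0], [1, 0, 0.8, 0, 0], [1, 0, 0, 0, 0], [1, 0, 0, 0, 0]]}}

```text
time_s: 9.97
position: [0.5088, 0.0351, 0.0352]
eef_rot: [-0.5, 0.5, -0.5, 0.5]
contact_force: [-0.2, -0.0, 1.2]
grip_width: 0.087
```

{"fn": "arm_command", "kwargs": {"targets": [[-1, 0, 0, 0, 0], [-1, 0, 0, 0, 0], [-1, 0, 0, 0, 0], [-1, 0, 0, 0, 0], [-1, 0, 0, 0, 0], [-1, 0, 0, 0, 0], [-1, 0, -0.5, 0, 0], [-1, 0, -1, 0, 0], [-1, 0, -2, 0, 0], [-1, 0, -3, 0, 0], [-1, 0, -3, 0, 0], [-1, 0, -2, 0, 0]]}}

```text
time_s: 10.97
position: [0.5092, 0.035, 0.1529]
eef_rot: [-0.5, 0.499, -0.5, 0.501]
contact_force: [1.0, 0.2, -2.1]
grip_width: 0.0656
```

{"fn": "arm_command", "kwargs": {"targets": [[-1, 2, 0, -0.4, 0], [-1, 3, 0, -0.6, 0], [-1, 3, 0, -0.6, 0], [-1, 3.3, 0, -0.7, 0], [-1, 3.4, 0, -0.7, 0], [-1, 3.4, 0, -0.7, 0], [-1, 3.4, 0, -0.7, 0], [-1, 3.4, 0, -0.7, 0], [-1, 3.1, 0, -0.6, 0], [-1, 3, 0, -0.6, 0], [-1, 2, 0, -0.4, 0], [-1, 1, 0, -0.2, 0]]}}

```text
time_s: 11.97
position: [0.4385, -0.3083, 0.1507]
eef_rot: [0.5, -0.5, 0.501, -0.499]
contact_force: [-0.0, -0.1, -1.6]
grip_width: 0.0654
```

{"fn": "arm_command", "kwargs": {"targets": [[-1, 0, 0, 0, 0], [-1, 0, 2, 0, 0], [-1, 0, 2.5, 0, 0], [-1, 0, 2.5, 0, 0], [-1, 0, 2, 0, 0], [-1, 0, 1, 0, 0], [-1, 0, 1, 0, 0], [-1, 0, 0.5, 0, 0], [-1, 0, 0.2, 0, 0], [-1, 0, 0, 0, 0], [-1, 0, 0, 0, 0]]}}

```text
time_s: 12.88
position: [0.441, -0.3051, 0.0339]
eef_rot: [-0.5, 0.499, -0.5, 0.501]
contact_force: [0.8, -0.6, -1.6]
grip_width: 0.0655
```

{"fn": "arm_command", "kwargs": {"targets": [[-1, 0, 0.05, 0, 0], [1, 0, 0, 0, 0], [1, 0, 0, 0, 0], [1, 0, 0, 0, 0], [1, 0, 0, 0, 0], [1, 0, -1, 0, 0], [1, 0, -2.5, 0, 0], [1, 0, -2.5, 0, 0], [1, 0, -3, 0, 0], [1, 0, -3, 0, 0], [1, 0, -3, 0, 0]]}}

```text
time_s: 13.8
position: [0.4397, -0.305, 0.1845]
eef_rot: [0.5, -0.5, 0.5, -0.5]
contact_force: [1.2, 0.6, -0.8]
grip_width: 0.0871
```

{"fn": "arm_command", "kwargs": {"targets": [[1, -2, 0, 0.8, 0.12], [1, -2, 0, 0.5, 0.12], [1, -2, 0, 0.5, 0.12], [1, -2, 0, 0.5, 0.12], [1, -2, 0, 0.5, 0.12], [1, 0, 0, 0, 0.12], [1, 0, 0, 0, 0.12], [1, 0, 0, 0, 0.12], [1, 0, 0, 0, 0.12], [1, 0, 0, 0, 0.12], [1, 0, 0, 0, 0.12], [1, 0, 0, 0, 0.12]]}}

```text
time_s: 14.8
position: [0.4902, -0.2149, 0.1831]
eef_rot: [-0.045, 0.706, -0.706, 0.045]
contact_force: [0.6, -0.8, -0.4]
grip_width: 0.0872
```

{"fn": "arm_command", "kwargs": {"targets": [[1, 0, 0, 0, 0.12], [1, 0, 0, 0, 0], [1, 0, 0, 0, 0]]}}

```text
time_s: 15.05
position: [0.4903, -0.2148, 0.1828]
eef_rot: [0.006, -0.707, 0.707, -0.006]
contact_force: [0.3, -0.1, -0.7]
grip_width: 0.0868
```

```bash
python3 - <<'E'
from m import *
s=robot.state();print(s['position'],s['q'].round(2),R.from_quat(s['eef_rot']).as_matrix().round(3).tolist())
d=cam('wrist');save(d,'w3')
d=cam('side');save(d,'s3');p=cloud(d);f=d['frame']
blue=mask(f,(105,150,60),(125,255,255))
print('lid',rect(p,blue,.07,.09)); print('board',rect(p,blue,.015,.03))
x=p[...,0];y=p[...,1];b=(x>.5)&(x<.63)&(y>-.4)&(y<-.2)
print('carton top',rect(p,mask(f,(8,40,60),(22,255,255))&b,.08,.095))
E
```

```text
[ 0.49031171 -0.21478016  0.18281576] [-0.39  0.39  0.94  1.95 -0.38  0.99 -0.83] [[-1.0, 0.0, 0.016], [-0.016, -0.0, -1.0], [0.0, -1.0, 0.0]]
lid (array([ 441.5, -305.4]), array([65.3, 66.9]), 47.3, np.float64(0.075), np.int64(1020))
board (array([ 500.3, -311.8]), array([152., 238.]), 82.7, np.float64(0.0232), np.int64(5865))
carton top (array([ 560.8, -321.2]), array([62.3, 65.4]), 3.1, np.float64(0.0852), np.int64(991))
```

View pics/s3.png

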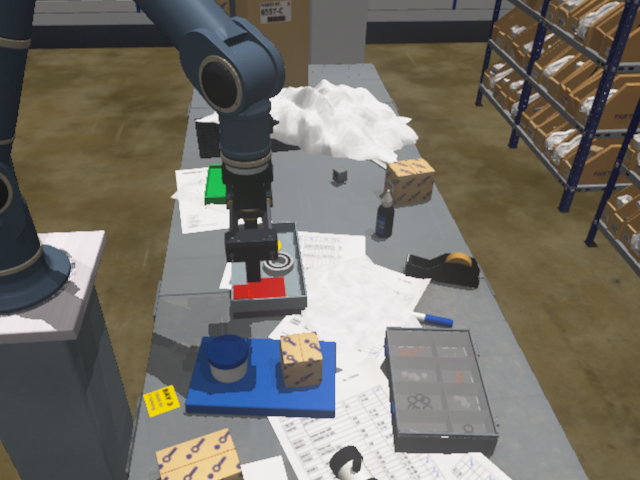

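Side view: tub (229,358) and carton (300,358) stand upright, well inside the board, and the red pad is free. The bearing (278,262) is untouched and comes next, pinched along y.

{"fn": "arm_command", "kwargs": {"targets": [[1, -0.8, 0, -2, 0], [1, -0.8, 0, -3, 0], [1, -0.8, 0, -3, 0], [1, -0.8, 0, -3, 0], [1, -0.7, 0, -3, 0], [1, -0.6, 0, -2, 0], [1, -0.6, 0, -1.9, 0], [1, 0, 2.5, 0, 0], [1, 0, 2.5, 0, 0], [1, 0, 2, 0, 0], [1, 0, 0, 0, 0], [1, 0, 0, 0, 0]]}}

```text
time_s: 16.15
position: [0.5386, -0.0355, 0.1123]
eef_rot: [0.005, -0.707, 0.707, -0.004]
contact_force: [-0.7, -0.8, 0.3]
grip_width: 0.087
```

```bash
python3 - <<'E'
from m import *
s=robot.state();print(s['position'],R.from_quat(s['eef_rot']).as_matrix().round(3).tolist())
d=cam('wrist');save(d,'w4');p=cloud(d);f=d['frame'];x=p[...,0];y=p[...,1]
print('bearing',rect(p,(x>.48)&(x<.58)&(y>-.08)&(y<0.01),.033,.044))
for n in('wrist','scene','side'):
    d=cam(n);p=cloud(d);f=d['frame'];print(n)
    for c,lo,hi in(('yellow',(20,150,100),(35,255,255)),('red',(0,150,100),(8,255,255))):
        print(c,rect(p,mask(f,lo,hi),.02,.035))
E
```

```text
[ 0.53856086 -0.03547023  0.1122604 ] [[-1.0, -0.002, 0.013], [-0.013, -0.0, -1.0], [0.002, -1.0, 0.0]]
bearing (array([538.5, -35.4]), array([61.8, 61.8]), 49.7, np.float64(0.0396), np.int64(6142))
wrist
yellow (array([522.2,  36.7]), array([75.4, 50. ]), 90.0, np.float64(0.0262), np.int64(4755))
red (array([ 523.1, -107.1]), array([47.6, 71.8]), 0.4, np.float64(0.0262), np.int64(4846))
scene
yellow None
red (array([532.6, -91.3]), array([3.1, 0. ]), 139.7, np.float64(0.0241), np.int64(2))
side
yellow (array([493.3,  32.4]), array([96.4, 73.8]), 23.6, np.float64(0.025), np.int64(653))
red (array([ 497.8, -101.6]), array([98.9, 57.2]), 2.1, np.float64(0.025), np.int64(499))
```

View pics/w4.png

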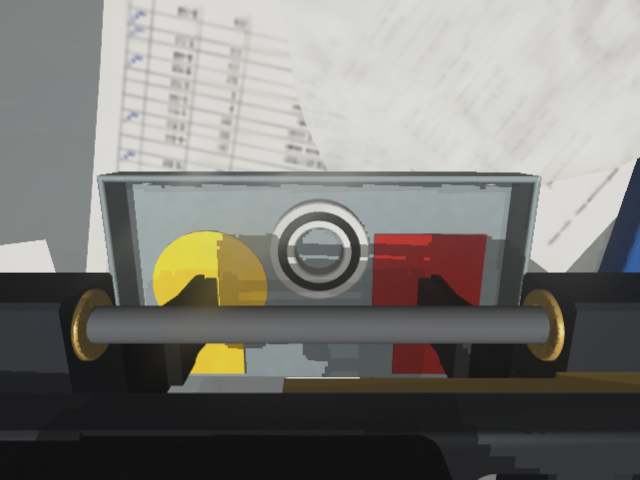

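Wrist view: bearing at (320,249), yellow pad (210,285), red pad (430,285). The bearing measures (0.5385, -0.0354), right under the tool.

{"fn": "arm_command", "kwargs": {"targets": [[1, 0, 2, 0, 0], [1, 0, 2, 0, 0], [1, 0, 1.5, 0, 0], [1, 0, 1, 0, 0], [1, 0, 1, 0, 0], [1, 0, 0.7, 0, 0], [1, 0, 0.3, 0, 0], [1, 0, 0, 0, 0], [1, 0, 0, 0, 0]]}}

```text
time_s: 17.1
position: [0.5395, -0.0354, 0.0279]
eef_rot: [-0.004, 0.707, -0.707, 0.005]
contact_force: [0.4, -0.4, 0.4]
grip_width: 0.0872
```

{"fn": "arm_command", "kwargs": {"targets": [[1, 0.1, 0.1, 0, 0], [-1, 0, 0, 0, 0], [-1, 0, 0, 0, 0], [-1, 0, 0, 0, 0], [-1, 0, 0, 0, 0], [-1, 0, 0, 0, 0], [-1, 0, 0, 0, 0], [-1, 0, 0, 0, 0], [-1, 0, -0.4, 0, 0], [-1, 0, -0.6, 0, 0], [-1, 0, -1, 0, 0], [-1, 0, -1, 0, 0]]}}

```text
time_s: 18.1
position: [0.5378, -0.0351, 0.0572]
eef_rot: [-0.005, 0.707, -0.707, 0.004]
contact_force: [0.3, 0.4, -2.9]
grip_width: 0.06
```

{"fn": "arm_command", "kwargs": {"targets": [[-1, 0, -2, 0, 0], [-1, 0, -2.5, 0, 0], [-1, 0, -2.5, 0, 0], [-1, 0.5, -2, -2, 0], [-1, 0.5, 0, -3, 0], [-1, 0.5, 0, -3, 0], [-1, 0.5, 0, -3, 0], [-1, 0.5, 0, -3, 0], [-1, 0.5, 0, -3, 0], [-1, 0.5, 0, -3, 0], [-1, 0, 0, -2, 0], [-1, 0, 0, 0, 0]]}}

```text
time_s: 19.1
position: [0.4995, 0.1905, 0.147]
eef_rot: [-0.008, 0.708, -0.706, 0.008]
contact_force: [1.0, 1.0, -3.2]
grip_width: 0.0599
```

```bash
python3 - <<'E'
from m import *
s=robot.state();print(s['position'],s['q'].round(2),s['grip_width'],R.from_quat(s['eef_rot']).as_matrix().round(3).tolist())
for n in('wrist','scene','side'):
    d=cam(n);save(d,'g_'+n);p=cloud(d);f=d['frame'];g=mask(f,(45,100,30),(85,255,255))
    print(n,rect(p,g,.005,.045),rect(p,g,.020,.027),rect(p,g,.03,.038))
    q=p[g&(p[...,2]>.03)&(p[...,2]<.04)];
    if len(q): print(np.percentile(q[:,0],[1,99]),np.percentile(q[:,1],[1,99]))
E
```

```text
[0.49945156 0.19050528 0.14702653] [-1.13  0.44  0.9   1.99 -0.43  0.92 -1.56] 0.059938176493550196 [[-1.0, 0.0, 0.021], [-0.021, 0.003, -1.0], [-0.0, -1.0, -0.003]]
wrist (array([488.1, 307.3]), array([159.5,  95.2]), 88.3, np.float64(0.0252), np.int64(21513)) (array([485.4, 307.7]), array([152.2,  90. ]), 88.4, np.float64(0.0242), np.int64(18455)) (array([501. , 306.8]), array([159.7,  70. ]), 88.7, np.float64(0.0336), np.int64(2302))
[0.38778041 0.53719108] [0.2273563  0.38564212]
scene (array([454.7, 306.7]), array([160.7, 161.4]), 88.2, np.float64(0.0239), np.int64(7105)) (array([461.1, 304.4]), array([150.5, 147.5]), 88.3, np.float64(0.0228), np.int64(6199)) (array([454.7, 306.7]), array([160.7, 161.4]), 88.2, np.float64(0.0323), np.int64(716))
[0.37411391 0.53530659] [0.22652191 0.38765416]
side (array([454.6, 303.7]), array([173.2, 158.5]), 87.8, np.float64(0.0234), np.int64(2341)) (array([453.7, 314. ]), array([147.6, 152.9]), 89.0, np.float64(0.023), np.int64(1595)) (array([507.4, 270.2]), array([195.7,  93.1]), 50.4, np.float64(0.0321), np.int64(137))
[0.37669677 0.53578823] [0.22151406 0.38536628]
```

View pics/g_side.png

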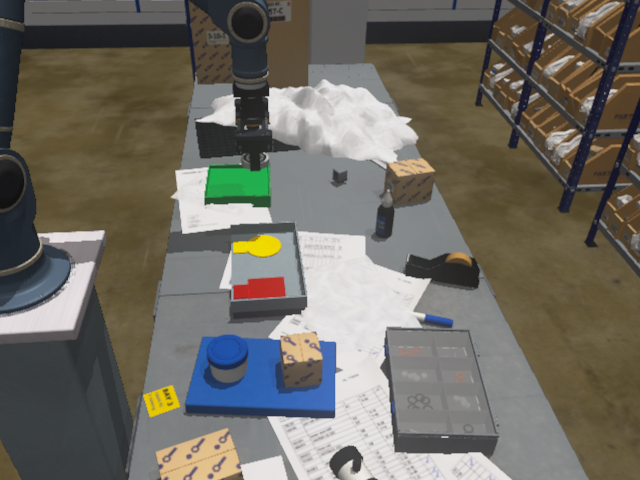

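Side view: bearing in the gripper at (255,160), tub and carton still upright on the board. The green tray's middle measures (0.4555, 0.307) from both the wrist and scene cameras.

{"fn": "arm_command", "kwargs": {"targets": [[-1, 1, 0, -2.5, 0], [-1, 1, 0, -2.8, 0], [-1, 1, 0, -2.8, 0], [-1, 0.7, 0, -2.2, 0], [-1, 0.4, 0, -1.5, 0], [-1, 0, 0, 0, 0], [-1, 0, 2, 0, 0], [-1, 0, 2, 0, 0], [-1, 0, 2, 0, 0], [-1, 0, 1.5, 0, 0], [-1, 0, 0, 0, 0], [-1, 0, 0, 0, 0]]}}

```text
time_s: 20.25
position: [0.4585, 0.2995, 0.0716]
eef_rot: [0.003, -0.707, 0.708, -0.003]
contact_force: [0.6, -0.0, -2.7]
grip_width: 0.06
```

{"fn": "arm_command", "kwargs": {"targets": [[-1, 0.3, 1, -0.8, 0], [-1, 0, 1, 0, 0], [-1, 0, 1, 0, 0], [-1, 0, 0.7, 0, 0], [-1, 0, 0.4, 0, 0], [-1, 0, 0, 0, 0], [-1, 0, 0, 0, 0]]}}

```text
time_s: 20.83
position: [0.4548, 0.3094, 0.0304]
eef_rot: [0.004, -0.707, 0.707, -0.004]
contact_force: [0.4, 0.3, -2.4]
grip_width: 0.0601
```

{"fn": "arm_command", "kwargs": {"targets": [[-1, 0, 0.2, 0.2, 0], [-1, 0, 0.1, 0, 0], [-1, 0, 0, 0, 0]]}}

```text
time_s: 21.08
position: [0.4547, 0.3075, 0.0276]
eef_rot: [-0.004, 0.707, -0.707, 0.004]
contact_force: [0.3, 0.1, -3.5]
grip_width: 0.0599
```

{"fn": "arm_command", "kwargs": {"targets": [[1, 0, 0, 0, 0], [1, 0, 0, 0, 0], [1, 0, 0, 0, 0], [1, 0, 0, 0, 0], [1, 0, -0.7, 0, 0], [1, 0, -2, 0, 0], [1, 0, -2.5, 0, 0], [1, 0, -2.5, 0, 0], [1, 0, -2.5, 0, 0], [1, 0, -2.5, 0, 0], [1, 0, 0, 0, 0]]}}

```text
time_s: 22.0
position: [0.4578, 0.3088, 0.1596]
eef_rot: [-0.002, 0.709, -0.705, 0.007]
contact_force: [0.9, -0.4, 0.9]
grip_width: 0.0873
```

```bash
python3 - <<'E'
from m import *
d=cam('wrist');save(d,'g2');p=cloud(d);f=d['frame'];g=mask(f,(45,100,30),(85,255,255));x=p[...,0];y=p[...,1]
print(robot.state()['position'],rect(p,(x>.39)&(x<.52)&(y>.24)&(y<.37)&~g,.033,.044),rect(p,g,.005,.045))
E
```

```text
[0.45640834 0.30857206 0.15747345] (array([455.1, 308.7]), array([61.7, 61.5]), 12.3, np.float64(0.0396), np.int64(4350)) (array([464.3, 307.1]), array([159.5, 141.2]), 88.5, np.float64(0.025), np.int64(31202))
```

View pics/g2.png

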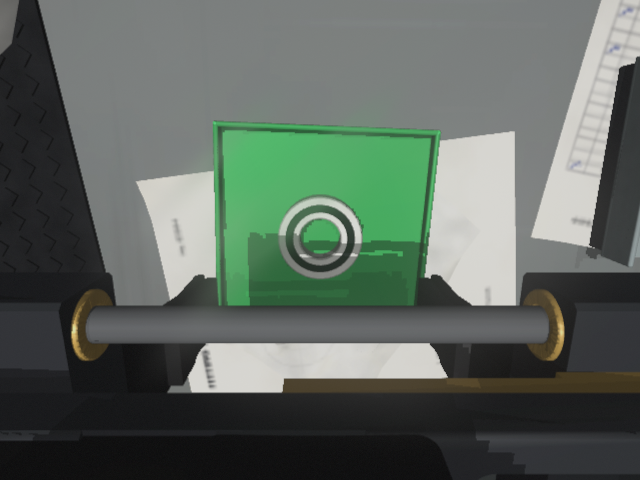

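Wrist view: the bearing lies flat at (320,237), released, within 2 mm of the tray's middle. Now back for the tub.

{"fn": "arm_command", "kwargs": {"targets": [[1, -0.2, 0, 2, 0], [1, -0.2, 0, 3, 0], [1, -0.2, 0, 3.5, 0], [1, -0.2, 0, 3.5, 0], [1, -0.2, 0, 3.5, 0], [1, 0, 0, 3.5, 0], [1, 0, 0, 3.5, 0], [1, 0, 0, 3.5, 0], [1, 0, 0, 3.5, 0], [1, 0, 0, 3.5, 0], [1, 0, 0, 3.5, 0], [1, 0, 0, 2, 0]]}}

```text
time_s: 23.05
position: [0.4685, -0.081, 0.1544]
eef_rot: [0.003, -0.707, 0.707, -0.003]
contact_force: [-0.4, 0.3, 0.6]
grip_width: 0.087
```

{"fn": "arm_command", "kwargs": {"targets": [[1, 0, 0, 0, -0.12], [1, 0, 0, 0, -0.12], [1, 0, 0, 0, -0.12], [1, 0, 0, 0, -0.12], [1, 0, 0, 0, -0.12], [1, 0, 0, 0, -0.12], [1, 0, 0, 0, -0.12], [1, 0, 0, 0, -0.12], [1, 0, 0, 0, -0.12], [1, 0, 0, 0, -0.12], [1, 0, 0, 0, -0.12], [1, 0, 0, 0, -0.12]]}}

```text
time_s: 24.05
position: [0.4688, -0.077, 0.1539]
eef_rot: [-0.472, 0.528, -0.527, 0.471]
contact_force: [0.3, -1.3, -0.0]
grip_width: 0.0866
```

{"fn": "arm_command", "kwargs": {"targets": [[1, 0, 0, 0, -0.12], [1, 0, 0, 0, 0], [1, 0, 0, 0, 0]]}}

```text
time_s: 24.3
position: [0.469, -0.0772, 0.1541]
eef_rot: [-0.5, 0.501, -0.5, 0.499]
contact_force: [0.5, -0.3, 0.6]
grip_width: 0.0871
```

```bash
python3 - <<'E'
from m import *
s=robot.state();print(s['position'],s['q'].round(2),R.from_quat(s['eef_rot']).as_matrix().round(3).tolist())
E
```

```text
[ 0.46904775 -0.07719208  0.1540728 ] [-0.44  0.25  0.61  2.1  -0.19  0.85  0.28] [[-0.001, -0.001, 1.0], [-1.0, 0.0, -0.001], [-0.0, -1.0, -0.001]]
```

{"fn": "arm_command", "kwargs": {"targets": [[1, 2, 0, -0.3, 0], [1, 3, 0, -0.4, 0], [1, 3, 0, -0.4, 0], [1, 3, 0, -0.4, 0], [1, 3, 0, -0.4, 0], [1, 3, 0, -0.4, 0], [1, 3, 0, -0.3, 0], [1, 2, 0, -0.2, 0], [1, 0.8, 0, 0, 0], [1, 0, 0, 0, 0], [1, 0, 0, 0, 0]]}}

```text
time_s: 25.22
position: [0.4421, -0.3041, 0.154]
eef_rot: [-0.5, 0.5, -0.499, 0.5]
contact_force: [-0.3, 0.4, 0.3]
grip_width: 0.0867
```

{"fn": "arm_command", "kwargs": {"targets": [[1, 0, 2, 0, 0], [1, 0, 2.5, 0, 0], [1, 0, 2.5, 0, 0], [1, 0, 2, 0, 0], [1, 0, 1, 0, 0], [1, 0, 1, 0, 0], [1, 0, 0.8, 0, 0], [1, 0, 0, 0, 0], [1, 0, 0, 0, 0]]}}

```text
time_s: 25.97
position: [0.4424, -0.3051, 0.0368]
eef_rot: [-0.5, 0.499, -0.5, 0.501]
contact_force: [0.7, 0.4, 0.4]
grip_width: 0.0871
```

{"fn": "arm_command", "kwargs": {"targets": [[1, 0, 0.2, -0.1, 0], [-1, 0, 0, 0, 0], [-1, 0, 0, 0, 0], [-1, 0, 0, 0, 0], [-1, 0, 0, 0, 0], [-1, 0, 0, 0, 0], [-1, 0, 0, 0, 0]]}}

```text
time_s: 26.55
position: [0.4411, -0.3053, 0.0348]
eef_rot: [-0.5, 0.499, -0.5, 0.501]
contact_force: [-1.1, -0.5, 3.3]
grip_width: 0.0658
```

{"fn": "arm_command", "kwargs": {"targets": [[-1, 0, -0.5, 0, 0], [-1, 0, -1, 0, 0], [-1, 0, -2, 0, 0], [-1, 0, -3, 0, 0], [-1, 0, -3, 0, 0], [-1, 0, -2, 0, 0], [-1, 0, 0, 0, 0]]}}

```text
time_s: 27.13
position: [0.4433, -0.3072, 0.1542]
eef_rot: [0.499, -0.497, 0.503, -0.502]
contact_force: [0.2, -0.8, -1.1]
grip_width: 0.0658
```

{"fn": "arm_command", "kwargs": {"targets": [[-1, -2, 0, 0.4, 0], [-1, -3, 0, 0.6, 0], [-1, -3, 0, 0.6, 0], [-1, -3.4, 0, 0.7, 0], [-1, -3.4, 0, 0.7, 0], [-1, -3.4, 0, 0.7, 0], [-1, -3.4, 0, 0.7, 0], [-1, -3.4, 0, 0.7, 0], [-1, -3.2, 0, 0.6, 0], [-1, -3, 0, 0.6, 0], [-1, -2, 0, 0.4, 0], [-1, -1, 0, 0.2, 0]]}}

```text
time_s: 28.13
position: [0.5091, 0.0407, 0.1488]
eef_rot: [0.502, -0.499, 0.498, -0.502]
contact_force: [-0.0, 0.9, -1.1]
grip_width: 0.0661
```

{"fn": "arm_command", "kwargs": {"targets": [[-1, 0, 0, 0, 0], [-1, 0, 2, 0, 0], [-1, 0, 2.5, 0, 0], [-1, 0, 2, 0, 0], [-1, 0, 1.5, 0, 0], [-1, 0, 1, 0, 0], [-1, 0, 0.5, 0, 0], [-1, 0, 0, 0, 0], [-1, 0, 0, 0, 0]]}}

```text
time_s: 28.88
position: [0.5097, 0.0362, 0.055]
eef_rot: [-0.5, 0.5, -0.5, 0.5]
contact_force: [0.6, -1.0, -1.6]
grip_width: 0.0657
```

{"fn": "arm_command", "kwargs": {"targets": [[-1, 0, 0.8, 0, 0], [-1, 0, 0.5, 0, 0], [-1, 0, 0.3, 0, 0], [-1, 0, 0.1, 0, 0], [-1, 0, 0, 0, 0], [-1, 0, 0, 0, 0]]}}

```text
time_s: 29.38
position: [0.5094, 0.037, 0.0376]
eef_rot: [-0.5, 0.499, -0.499, 0.501]
contact_force: [-0.5, 0.2, -0.8]
grip_width: 0.0654
```

Release, rise, and go over to the carton (0.5605, -0.3215).

{"fn": "arm_command", "kwargs": {"targets": [[-1, 0, 0.07, 0, 0], [1, 0, 0, 0, 0], [1, 0, 0, 0, 0], [1, 0, 0, 0, 0], [1, 0, 0, 0, 0], [1, 0, -1, 0, 0], [1, 0, -2.5, 0, 0], [1, 0, -2.5, 0, 0], [1, 0, -3, 0, 0], [1, 0, -2.5, 0, 0], [1, 0, 0, 0, 0]]}}

```text
time_s: 30.3
position: [0.5128, 0.0369, 0.1572]
eef_rot: [-0.497, 0.498, -0.501, 0.503]
contact_force: [1.2, -0.1, 0.3]
grip_width: 0.0869
```

{"fn": "arm_command", "kwargs": {"targets": [[1, 2, 0, 0.3, 0], [1, 3, 0, 0.4, 0], [1, 3, 0, 0.4, 0], [1, 3.5, 0, 0.5, 0], [1, 3.5, 0, 0.5, 0], [1, 3.5, 0, 0.5, 0], [1, 3.5, 0, 0.5, 0], [1, 3.5, 0, 0.5, 0], [1, 3.3, 0, 0.5, 0], [1, 3, 0, 0.4, 0], [1, 2, 0, 0.3, 0], [1, 2, 0, 0.3, 0]]}}

```text
time_s: 31.3
position: [0.5605, -0.323, 0.1519]
eef_rot: [0.5, -0.5, 0.5, -0.5]
contact_force: [0.1, 0.5, 0.1]
grip_width: 0.0872
```

{"fn": "arm_command", "kwargs": {"targets": [[1, 0, 0, 0, 0], [1, 0, 0, 0, 0]]}}

```text
time_s: 31.47
position: [0.5604, -0.3221, 0.1517]
eef_rot: [-0.5, 0.5, -0.5, 0.5]
contact_force: [0.3, 0.2, -0.8]
grip_width: 0.0869
```

Descend to TCP z ≈ 0.0395 and grip.

{"fn": "arm_command", "kwargs": {"targets": [[1, 0, 2, 0, 0], [1, 0, 2.5, 0, 0], [1, 0, 2.5, 0, 0], [1, 0, 2, 0, 0], [1, 0, 1, 0, 0], [1, 0, 0.8, 0, 0], [1, 0, 0.4, 0, 0], [1, 0, 0, 0, 0], [1, 0, 0, 0, 0]]}}

```text
time_s: 32.22
position: [0.5617, -0.3211, 0.0407]
eef_rot: [-0.5, 0.499, -0.5, 0.501]
contact_force: [-0.0, -0.1, 0.5]
grip_width: 0.0869
```

{"fn": "arm_command", "kwargs": {"targets": [[-1, 0, 0, 0, 0], [-1, 0, 0, 0, 0], [-1, 0, 0, 0, 0], [-1, 0, 0, 0, 0], [-1, 0, 0, 0, 0], [-1, 0, 0, 0, 0]]}}

```text
time_s: 32.72
position: [0.5611, -0.321, 0.0402]
eef_rot: [-0.5, 0.5, -0.499, 0.501]
contact_force: [-0.6, 0.4, 2.4]
grip_width: 0.064
```

{"fn": "arm_command", "kwargs": {"targets": [[-1, 0, -0.5, 0, 0], [-1, 0, -1, 0, 0], [-1, 0, -2, 0, 0], [-1, 0, -2.5, 0, 0], [-1, 0, -2, 0, 0], [-1, 0, 0, 0, 0]]}}

```text
time_s: 33.22
position: [0.5635, -0.323, 0.1249]
eef_rot: [0.499, -0.497, 0.503, -0.501]
contact_force: [0.2, -0.8, -1.0]
grip_width: 0.0638
```

{"fn": "arm_command", "kwargs": {"targets": [[-1, -2, 0, -0.5, 0], [-1, -3, 0, -0.7, 0], [-1, -3, 0, -0.7, 0], [-1, -3, 0, -0.7, 0], [-1, -3, 0, -0.7, 0], [-1, -3, 0, -0.7, 0], [-1, -2.4, 0, -0.6, 0], [-1, -2, 0, -0.5, 0], [-1, 0, 0, 0, 0], [-1, 0, 2, 0, 0], [-1, 0, 2, 0, 0], [-1, 0, 1.5, 0, 0]]}}

```text
time_s: 34.22
position: [0.5092, -0.1072, 0.0636]
eef_rot: [0.501, -0.5, 0.499, -0.5]
contact_force: [0.2, 0.5, -1.5]
grip_width: 0.0638
```

{"fn": "arm_command", "kwargs": {"targets": [[-1, 0, 1, 0, 0], [-1, 0, 0, 0, 0], [-1, 0, 0, 0, 0]]}}

```text
time_s: 34.47
position: [0.5095, -0.1076, 0.0546]
eef_rot: [0.501, -0.5, 0.5, -0.5]
contact_force: [0.3, -0.3, -0.8]
grip_width: 0.0644
```

{"fn": "arm_command", "kwargs": {"targets": [[-1, 0, 0.6, 0, 0], [-1, 0, 0.4, 0, 0], [-1, 0, 0.15, 0, 0], [-1, 0, 0, 0, 0], [-1, 0, 0, 0, 0]]}}

```text
time_s: 34.88
position: [0.5098, -0.1071, 0.0435]
eef_rot: [-0.5, 0.499, -0.5, 0.501]
contact_force: [0.4, 0.4, -1.3]
grip_width: 0.0639
```

{"fn": "arm_command", "kwargs": {"targets": [[-1, 0, 0.1, 0, 0], [1, 0, 0, 0, 0], [1, 0, 0, 0, 0], [1, 0, 0, 0, 0], [1, 0, 0, 0, 0], [1, 0, -1, 0, 0], [1, 0, -2.5, 0, 0], [1, 0, -3, 0, 0], [1, 0, -3, 0, 0], [1, 0, -3, 0, 0], [1, 0, -3, 0, 0], [1, 0, 0, 0, 0]]}}

```text
time_s: 35.88
position: [0.5132, -0.1084, 0.2036]
eef_rot: [-0.497, 0.497, -0.503, 0.503]
contact_force: [-0.1, 0.2, 0.5]
grip_width: 0.0869
```

{"fn": "arm_command", "kwargs": {"targets": [[1, 3, -1, 0, 0], [1, 3, -1, 0, 0], [1, 3, -1, 0, 0], [1, 3, 0, 0, 0], [1, 3, 0, 0, 0], [1, 2, 0, 0, 0], [1, 0, 0, 0, 0], [1, 0, 0, 0, 0]]}}

```text
time_s: 36.55
position: [0.5092, -0.2783, 0.2275]
eef_rot: [-0.5, 0.5, -0.5, 0.5]
contact_force: [0.3, 0.7, 0.0]
grip_width: 0.0871
```

```bash
python3 - <<'E'
from m import *
s=robot.state();print(s['position'],s['contact_force'])
for n in('wrist','scene','side'):
    d=cam(n);save(d,'e_'+n);p=cloud(d);f=d['frame'];x=p[...,0];y=p[...,1]
    g=mask(f,(45,100,30),(85,255,255))
    print(n,'lid',rect(p,mask(f,(105,150,60),(125,255,255)),.07,.09))
    print('carton',rect(p,(x>.45)&(x<.57)&(y>-.17)&(y<-.04),.083,.095))
    print('bearing',rect(p,(x>.40)&(x<.51)&(y>.26)&(y<.36)&~g,.033,.044))
    q=p[(p[...,2]>.1)&(p[...,2]<.13)&(x>.7)&(x<.85)&(y>0)&(y<.2)];print('bottle',np.median(q,0) if len(q) else None)
E
python3 -c "
import cv2,numpy as np
cv2.imwrite('pics/e_all.png',np.vstack([np.hstack([cv2.resize(cv2.imread(f'pics/e_{n}.png'),(400,300)) for n in r]) for r in (('scene','side'),('wrist','side'))])[:, :])"
```

```text
[ 0.50924303 -0.27830486  0.22746417] [0.30795887 0.74404108 0.00922217]
wrist lid None
carton (array([ 511.3, -127.4]), array([62.3, 19.7]), 1.4, np.float64(0.088), np.int64(2769))
bearing None
bottle None
scene lid (array([497.7,  35. ]), array([7.3, 0. ]), 155.7, np.float64(0.0759), np.int64(2))
carton (array([ 509.4, -104.7]), array([64.4, 65.3]), 2.4, np.float64(0.0862), np.int64(546))
bearing (array([453.6, 308.9]), array([61.1, 61.1]), 45.0, np.float64(0.0378), np.int64(819))
bottle [0.78370066 0.0936188  0.1059468 ]
side lid (array([510. ,  48.2]), array([63.6, 35.7]), 0.8, np.float64(0.0771), np.int64(189))
carton (array([ 510., -108.]), array([62.2, 66.4]), 3.8, np.float64(0.0871), np.int64(713))
bearing None
bottle [0.78615076 0.08838397 0.10722314]
```

View pics/e_all.png

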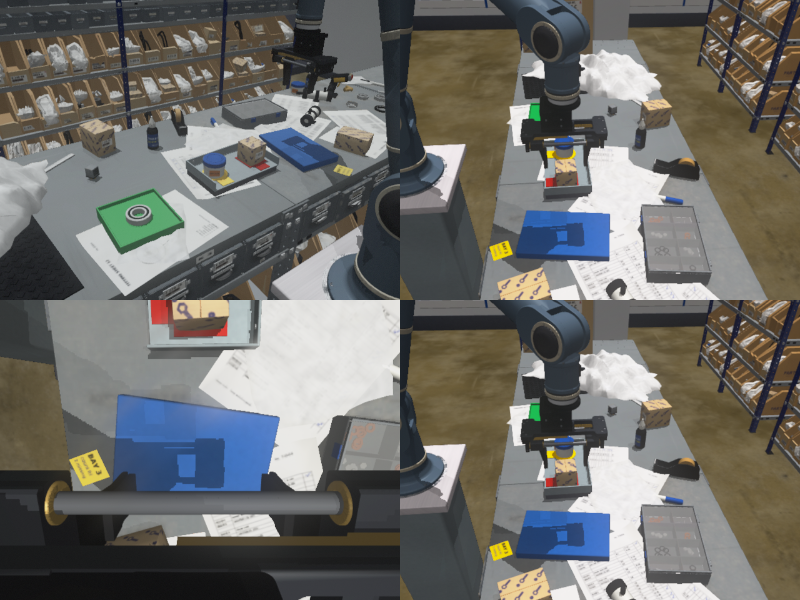

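The views show everything back in place: tub on the yellow pad, carton on the red pad, bearing in the green tray, and the arm clear above the board. I'm handing in.

```bash
python3 -c "
from bench import robot
print(robot.hand_in(),robot.state()['time_s'])"
```

```text
the job is handed in; nothing more can be done
the job is handed in; nothing more can be done
```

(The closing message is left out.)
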